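Shift the headstock lever into second and start it

ROBOT

A 7-joint arm with a two-finger parallel gripper is mounted at the origin on the work surface. World frame = base frame: x ahead of the robot, y to its left, z up, the work surface at z = 0. Lengths are in m, angles in rad, forces in N, time in s.
With the tool pointing down it reaches from about 0.35 to 0.9 m from the base axis. Payload 8.1 kg.
Tool frame: the origin (TCP) lies midway between the tips of the shut fingers; the grasp point (between the pads) lies behind it (grip_depth is the x of the grasp point in the tool frame, in m); x points along the fingers, y is the direction in which the jaws open and shut, and the axes are right-handed (so a half turn about x gives the same grasp; the last joint's range is limited). The gripper opens to 92 mm and grips with 3 to 60 N. Pads are 19 mm wide; open, the fingers measure 130 mm over their backs; the gripper's body (75 mm by 190 mm) begins 47 mm behind the grasp point.
Start: joints at [1.151, 0.434, 0.025, 1.573, -0.012, 1.134, -0.075], TCP at [0.195, -0.594, 0.227] pointing down, gripper open.
Joint ranges: [-2.62, 2.62], [-0.44, 2.09], [-1.27, 1.32], [0.08, 2.57], [-1.32, 4.46], [0.12, 2], [-2.74, 2.74]. Speed limits (rad/s): [2.22, 2.22, 3.01, 3.01, 3.14, 3.14, 3.14].

INTERFACE

Orientations are given as [roll, pitch, yaw] about the fixed x, y, z axes, in that order (R = Rz(yaw) Ry(pitch) Rx(roll)).
In Python, from plant import * gives the robot as it stands. The module is installed in compiled form; this text tells all that it offers.
- The arm moves only by the shell command python3 -m creep 'ROWS' [OPENING]. ROWS is a JSON object of lists of equal length, an entry for each row: "dp": the shift along the tool's x, y, z in mm, a list of three; "twist": the turn, a rotation vector about the tool's x, y, z in degrees, a list of three. In form: {"dp": [[dx, dy, dz], ...], "twist": [[rx, ry, rz], ...]}. A call has 1 to 12 rows; each row is the pose to reach, as a shift and turn from the pose commanded when the call began, along the tool's axes at that moment; what a row does not reach only later rows make up. A row lasts 1/12 s, in which the tool goes at most 41.7 mm and 7.16 degrees, less where a joint would pass 70% of its speed; a pose out of reach is approached as far as the arm can. A call with a gripper value outside its range is refused whole. OPENING is the closure, from 0 (fully open) to 1 (shut), set as the call begins (- or left out, the last holds). The fingers move at their own pace and stop on an object; the grip force is fixed at half the most. Time passes only in rows, so rows that repeat a pose let the fingers close. It gives the time, the measured TCP pose, the force and the opening at its end, in the units of the state.
- get_state(): the state, without advancing time (a new reading comes with each control period).
- camera(name): name is "scene" or "top"; returns (picture, depth): 420x560x3 uint8, red, green, blue; 420x560 float32, m along the optical axis (not along the pixel's ray), 0 where there is no reading.
- calibration(name): a dict with "mtx" (3x3 intrinsics, pixels), "T" (4x4, takes a point from camera to world coordinates). Camera axes: x right, y down, z forward; pixel columns grow to the right and rows downward; lengths in m; the calibration is good to about 2 mm. A picture is of the moment at which its call begins. calibration takes no time and is no camera call.
- job_done(): hands the job in, once; it reports no verdict.
The state is a dict: "time_s": time; "q": joint angles; "qd": joint speeds; "joint_torque": joint torques, N m; "tcp_pos": TCP position; "eef_rot": TCP orientation; "contact_force": force on the tool from outside, world axes, zero at the start; "wrist_torque": the same for the moment, N m; "finger_gap": finger opening in m.
Only numpy, scipy, OpenCV 4.12 (cv2) and the standard library are available. Lean on these libraries where they do the work, as an engineer would, in place of code of your own. Each camera call takes 0.05 s, during which the arm holds its last target.

TASK

The speed lever on top of the small bench headstock stands in neutral. With a fingertip, push its upright knob round past the first notch and fully into the second notch, and only then press the round start button on the same headstock all the way down and let it come back up. Nothing is to be picked up: leave the loose collet, oil bottle and tall box standing where they are.

Things in the scene. Friction and masses are not known exactly. Their poses are not given: they have to be found in the camera images.
- headstock: Fixed cast grey-green machine housing, 250 (x) x 260 (y) mm, flat top 100 mm above the bench, with a steel three-jaw chuck on its -y side that reaches 210 mm from the origin, up to 100 mm high. Origin: centre of the underside, on the bench. Its position and yaw vary; at yaw 0 its axes are the world's.
- lever_pivot (a point): Point on the headstock's flat top, on the upright pivot axis of the speed lever, at (30, 0, 100) mm in the headstock frame. The steel hub here is 38 mm in diameter and 36 mm high. From it a level steel bar, 14 mm wide, its top face 26 mm above the headstock's top, runs out to the knob, 90 mm from the pivot. Grooves in an aluminium strip on the headstock's top mark the lever's three positions.
- lever (a joint): Lever angle in rad, counter-clockwise from above. The knob's direction from the pivot is (2.54 + value) rad from the headstock's +x towards its +y. Neutral 0 (hard stop; it starts here or up to 0.2 off), first notch 0.6, second notch 1.2, hard stop 1.3. A sprung detent draws it into the nearest notch, also back from beyond 1.2; humps at 0.3 and 0.9 take 5 to 7 N at the knob.
- lever_knob (a point): Point on the axis of the lever's upright round black knob, 24 mm in diameter, 90 mm from the pivot axis; the knob reaches from 30 mm below this point to 18 mm above it. This point is 48 mm above the headstock's top and moves with the lever, along the robot's side of the pivot, from the headstock's +y side towards its -y side.
- start (a joint): How far the start button is pressed, in m: 0 up, 0.006 all the way down. A spring returns it; fully down takes about 5 N.
- start_top (a point): Centre of the top face of the round black start button, 32 mm in diameter, in a dark steel collar on the headstock's top at (80, -85) mm in the headstock frame. Pressed straight down it travels 6 mm.
- collet: Loose steel collet, 32 mm across at the top, 44 mm high, standing on the headstock's top near its far +y corner. Origin: centre of its underside. To be left alone.
- oil: Loose dark blue oil bottle, 52 mm in diameter, 130 mm high, standing on the bench on the headstock's +y side. Origin: centre of its underside. To be left alone.
- stone_box: Loose tall light brown box for honing stones, 40 x 40 x 120 mm, standing on the bench on the headstock's -y side beyond the chuck. Origin: centre of its underside. To be left alone.

How it is judged:
By the outcome, as a careful person would: the job done as asked, in the order asked, and still so for the second after the job is handed in, with the robot touching nothing.
It also fails if it takes over 40 s, if anything falls off the work surface, if the arm or the gripper's body presses on something with over 40 N, if the wrist force passes 120 N, or if a joint passes its speed limit or range.

## Working session

There is one attempt and no reset: what is moved stays moved. The work goes in short steps, Python scripts to look and compute and a shell command to move; the robot and the scene stay as the last step left them, time stands still between calls to the robot, and variables do not carry over. Pictures are saved under pics/ and viewed, and the job is handed in when it is done.

```bash
mkdir -p pics; python3 - <<'E'
from plant import *
import cv2
print(get_state())
for n in("scene","top"):
    p,d=camera(n); cv2.imwrite(f"pics/{n}0.png",p[:,:,::-1]); c=calibration(n); print(n,c["mtx"],c["T"])
E
```

```text
{'time_s': 0.0, 'q': array([ 1.15139902,  0.43520893,  0.02501342,  1.5740918 , -0.01160131,
        1.13404269, -0.07508955]), 'qd': array([-0.00119126,  0.00022791,  0.00028756, -0.00022512, -0.00149659,
       -0.0002297 , -0.00035925]), 'joint_torque': array([-1.11258338e-03, -6.67852020e+01,  9.84488502e-01, -3.14460933e+01,
       -6.05625822e-02,  4.29718033e-02,  1.52603475e-04]), 'tcp_pos': array([ 0.19446217, -0.59342583,  0.22595625]), 'eef_rot': array([-1.47054927,  1.56919071,  1.98774414]), 'contact_force': array([ 0.18305469,  0.84026994, -1.45419313]), 'wrist_torque': array([ 0.0187598 ,  0.02438492, -0.04237262]), 'finger_gap': 0.09199216783896834}
scene [[464.93182972   0.         276.5246243 ]
 [  0.         464.93182972 210.05523266]
 [  0.           0.           1.        ]] [[-0.71331601  0.53455482 -0.45324542  1.08829713]
 [ 0.70084134  0.54526937 -0.45989426  0.52070955]
 [ 0.00130215 -0.64570307 -0.76358749  0.93753522]
 [ 0.          0.          0.          1.        ]]
top [[461.48748602   0.         282.55445702]
 [  0.         461.48748602 201.46904384]
 [  0.           0.           1.        ]] [[ 0.02007448 -0.99011399  0.13882112  0.47565678]
 [-0.99977305 -0.01888913  0.00985111  0.00953558]
 [-0.00713151 -0.13898737 -0.99026847  1.0297985 ]
 [ 0.          0.          0.          1.        ]]
```

View pics/scene0.png

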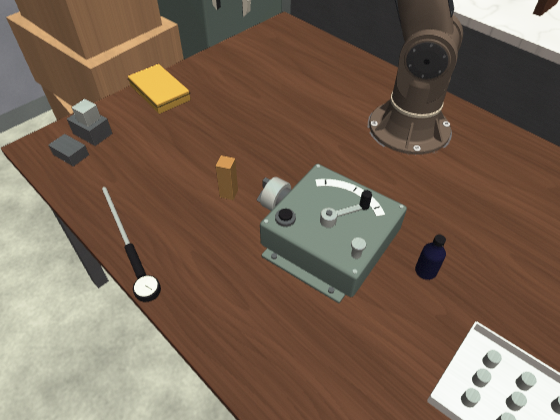

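View pics/top0.png

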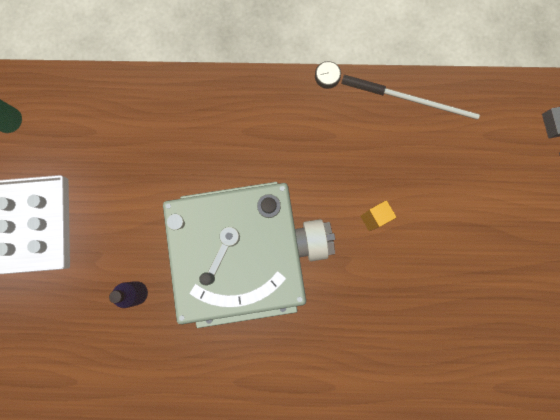

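The scene view shows the headstock with the lever near neutral, the knob at about (366,200) and the button at (285,216). In the top view the hub is at about (229,237), the knob at (206,279) and the button at (269,206). Next I'll measure these.

```bash
cat > h.py <<'E'
from plant import *
import cv2, numpy as np
from scipy.spatial.transform import Rotation as R
def ray(n,u,v,z):
    c=calibration(n);K=c["mtx"];T=c["T"]
    d=T[:3,:3]@np.linalg.solve(K,[u,v,1.]);o=T[:3,3]
    return o+d*(z-o[2])/d[2]
def dpt(n,u,v,d):
    c=calibration(n);k=np.linalg.solve(c["mtx"],[u,v,1.])*d
    return c["T"][:3,:3]@k+c["T"][:3,3]
E
python3 - <<'E'
from h import *
p,d=camera("top")
hsv=cv2.cvtColor(p,cv2.COLOR_RGB2HSV)
print(hsv[300,240],hsv[250,270], hsv[279,206],hsv[206,269])
# headstock top by depth height
v,u=np.mgrid[:420,:560]
c=calibration("top")
k=np.stack([(u-c["mtx"][0,2])/c["mtx"][0,0],(v-c["mtx"][1,2])/c["mtx"][1,1],np.ones_like(u)],-1)*d[...,None]
P=k@c["T"][:3,:3].T+c["T"][:3,3]
roi=np.zeros((420,560),bool);roi[160:345,155:310]=1
def cc(m,name,mina=30):
    n,l,s,ce=cv2.connectedComponentsWithStats(m.astype(np.uint8))
    for i in range(1,n):
        if s[i,4]>=mina: print(name,s[i,4],ce[i].round(1),np.median(P[l==i],0).round(4),s[i,:4])
z=P[...,2]
top=roi&(z>.09)&(z<.2)
n,l,s,ce=cv2.connectedComponentsWithStats(top.astype(np.uint8)); i=1+s[1:,4].argmax()
cs,_=cv2.findContours(((hsv[...,0]>35)&(hsv[...,0]<90)&(hsv[...,1]>15)&top|(top)).astype(np.uint8),cv2.RETR_EXTERNAL,cv2.CHAIN_APPROX_NONE)
cn=max(cs,key=cv2.contourArea); r=cv2.minAreaRect(cn); print(r); b=cv2.boxPoints(r)
print([ray("top",*x,.1).round(4) for x in b])
print("z top", np.median(z[250:265,250:280]))
blk=roi&(p.max(2)<60)&(z>.09); cc(blk,"black",20)
cc(roi&(z>.112)&(z<.2),"high",20)
cc(roi&(z>.155)&(z<.2),"knobtop",10)
cc(roi&(z>.131)&(z<.141),"hub",10)
ps,_=camera("scene")
big=np.hstack([cv2.resize(p[180:330,150:310],None,fx=2.4,fy=2.4,interpolation=2),cv2.resize(ps[150:300,240:410],None,fx=2.4,fy=2.4,interpolation=2)])
cv2.imwrite("pics/z1.png",big[:,:,::-1])
E
```

```text
[105   3 166] [ 47  24 192] [ 8 11 94] [13 25 92]
((233.5693359375, 252.95086669921875), (124.30674743652344, 133.58224487304688), 81.25383758544922)
[array([0.6007, 0.2724, 0.1   ]), array([0.6478, 0.0041, 0.1   ]), array([ 0.4024, -0.0375,  0.1   ]), array([0.358 , 0.2212, 0.1   ])]
z top 0.10131944516616442
high 381 [268.4 205.3] [0.595  0.0469 0.1197] [257 194  24  24]
high 220 [174.8 221.6] [0.556  0.225  0.1452] [167 214  17  16]
high 705 [220.2 253.7] [0.5027 0.1363 0.1318] [199 227  41  59]
knobtop 131 [205.2 278.6] [0.4495 0.1582 0.1668] [199 273  13  13]
hub 230 [228.8 235.8] [0.5316 0.1217 0.1329] [220 227  19  19]
```

View pics/z1.png

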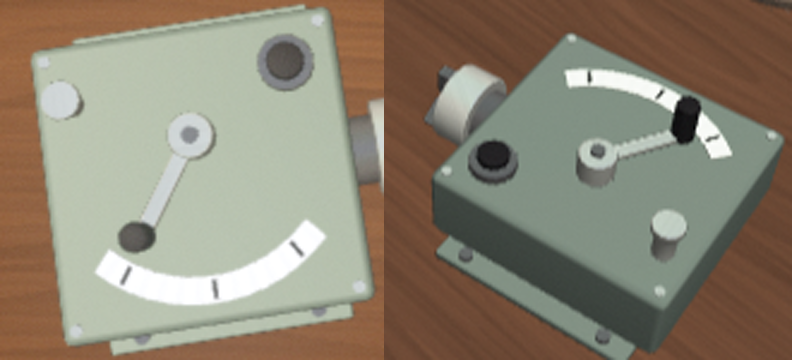

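```bash
cat >> h.py <<'E'
piv=np.array([.5317,.1213]); yaw=.170
btn=np.array([.5952,.0464])
def knob(a): 
    t=2.54+a+yaw; return piv+.09*np.array([np.cos(t),np.sin(t)])
def rel(p,M0=None):
    s=get_state();M=R.from_euler('xyz',s['eef_rot']).as_matrix()
    return (1000*M.T@(np.array(p)-s['tcp_pos'])).round(1)
E
python3 - <<'E'
from h import *
s=get_state();M=R.from_euler('xyz',s['eef_rot']).as_matrix();print(M.round(3))
print(knob(0),knob(.6),knob(1.2))
print(rel([.40,-.35,.25]),rel([.46,.20,.25]))
E
```

```text
[[-0.     0.311 -0.95 ]
 [ 0.001 -0.95  -0.311]
 [-1.    -0.001  0.   ]]
[0.44995294 0.15894861] [0.44297323 0.10621488] [0.46698834 0.05875081]
[ -23.6 -167.5 -271.1] [ -23.1 -671.5 -499.4]
```

```bash
python3 -m creep '{"dp":[[-6,-20,-33],[-12,-41,-67],[-18,-62,-101],[-24,-83,-135],[-24,-104,-169],[-24,-125,-203],[-24,-146,-237],[-24,-167,-271],[-24,-203,-287],[-24,-239,-303],[-24,-275,-319],[-24,-311,-335]],"twist":[[-6.5,0,0],[-13,0,0],[-20,0,0],[-27,0,0],[-34,0,0],[-41,0,0],[-48,0,0],[-55,0,0],[-62,0,0],[-69,0,0],[-75,0,0],[-81,0,0]]}' 1
python3 - <<'E'
from h import *
s=get_state();print(s['q'].round(2),s['finger_gap'])
M=R.from_euler('xyz',s['eef_rot']).as_matrix();print(M.round(3))
print(rel([.455,.215,.24]))
E
```

```text
time_s: 1.2
tcp_pos: [0.4159, -0.1922, 0.2506]
eef_rot: [-0.773, 1.571, -2.179]
contact_force: [0.7, 0.5, -0.4]
finger_gap: 0.0166
[ 0.72  0.18 -0.46  1.89  0.09  1.09  0.39] 0.01663370693545265
[[-0.     0.986  0.164]
 [-0.     0.164 -0.986]
 [-1.    -0.     0.   ]]
[  10.5  105.4 -395.2]
```

```bash
python3 -m creep '{"dp":[[0,10,-36],[0,20,-72],[0,30,-108],[0,40,-144],[0,50,-180],[0,60,-216],[0,70,-252],[0,80,-288],[0,90,-324],[0,98,-360],[0,103,-385],[0,103,-385]],"twist":[[0,0,0],[0,0,0],[0,0,0],[0,0,0],[0,0,0],[0,0,0],[0,0,0],[0,0,0],[0,0,0],[0,0,0],[0,0,0],[0,0,0]]}' 1
python3 - <<'E'
from h import *
s=get_state();print(s['q'].round(2),s['finger_gap'])
M=R.from_euler('xyz',s['eef_rot']).as_matrix();print(M.round(3))
n=M[:2,2]
for off in (.035,.0215):
  for a in (0,.2,.4,.6,.8,1.0,1.1,1.2,1.25,1.3):
    print(off,a,rel([*(knob(a)-n*off),.137]))
p,d=camera("top");cv2.imwrite("pics/t2.png",p[:,:,::-1])
p,d=camera("scene");cv2.imwrite("pics/s2.png",p[:,:,::-1])
E
```

```text
time_s: 2.2
tcp_pos: [0.4556, 0.2087, 0.251]
eef_rot: [2.978, 1.567, 1.573]
contact_force: [-0.3, -0.6, 0.1]
finger_gap: 0.0006
[ 0.04  0.3  -0.72  1.79  0.21  1.13 -0.58] 0.0005557987992727235
[[-0.     0.986  0.166]
 [ 0.004  0.166 -0.986]
 [-1.     0.001 -0.004]]
0.035 0 [113.9 -13.9  13.5]
0.035 0.2 [113.9 -22.5  29.3]
0.035 0.4 [113.8 -27.8  46.5]
0.035 0.6 [113.7 -29.5  64.3]
0.035 0.8 [113.7 -27.7  82.2]
0.035 1.0 [113.6 -22.4  99.4]
0.035 1.1 [113.6 -18.4 107.5]
0.035 1.2 [113.6 -13.7 115.1]
0.035 1.25 [113.5 -11.1 118.8]
0.035 1.3 [113.5  -8.3 122.3]
0.0215 0 [113.9 -13.9  27. ]
0.0215 0.2 [113.8 -22.5  42.8]
0.0215 0.4 [113.8 -27.8  60. ]
0.0215 0.6 [113.7 -29.5  77.8]
0.0215 0.8 [113.6 -27.7  95.7]
0.0215 1.0 [113.6 -22.4 112.9]
0.0215 1.1 [113.5 -18.4 121. ]
0.0215 1.2 [113.5 -13.7 128.6]
0.0215 1.25 [113.5 -11.1 132.3]
0.0215 1.3 [113.5  -8.3 135.8]
```

View pics/s2.png

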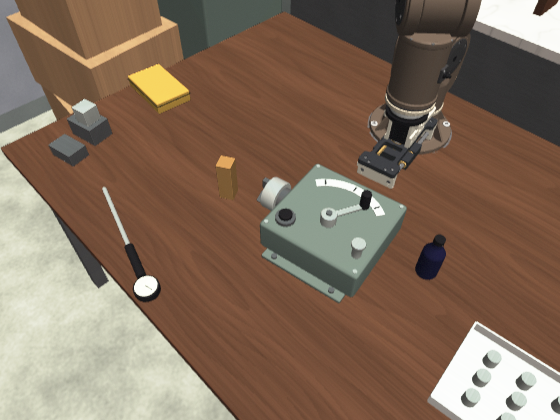

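View pics/t2.png

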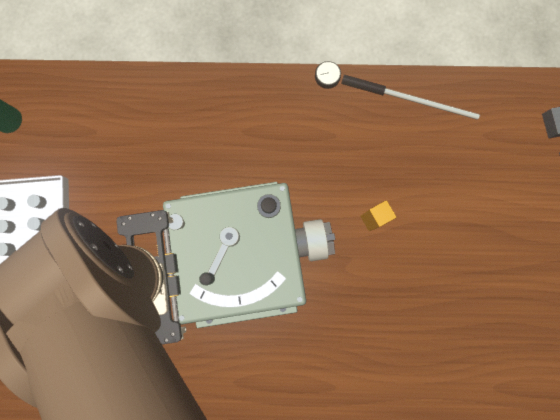

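The scene view shows the gripper over the +y edge of the headstock, with the knob still at (366,200). The top view has the closed fingers at about (173,275) and nothing displaced. Next I descend beside the knob.

```bash
python3 -m creep '{"dp":[[20,-3,0],[40,-6,0],[60,-9,0],[80,-12,2],[95,-14,4],[106,-14,4],[114,-14,4],[114,-14,4]],"twist":[[0,0,0],[0,0,0],[0,0,0],[0,0,0],[0,0,0],[0,0,0],[0,0,0],[0,0,0]]}' 1
python3 - <<'E'
from h import *
s=get_state();print(s['q'].round(2))
M=R.from_euler('xyz',s['eef_rot']).as_matrix();print(M.round(3))
n=M[:2,2]/np.linalg.norm(M[:2,2])
for a in np.arange(0,1.31,.1):
    print(a.round(2),rel([*(knob(a)-n*.0215),.137]))
p,d=camera("scene");cv2.imwrite("pics/s3.png",cv2.resize(p[100:310,220:500],None,fx=2.5,fy=2.5)[:,:,::-1])
E
```

```text
time_s: 2.97
tcp_pos: [0.4432, 0.195, 0.1356]
eef_rot: [-1.106, 1.569, -2.519]
contact_force: [0.6, -0.6, 0.2]
finger_gap: 0.0002
[-0.    0.4  -0.67  1.98  0.32  0.87 -0.69]
[[-0.002  0.987  0.158]
 [-0.001  0.158 -0.987]
 [-1.    -0.002  0.001]]
0.0 [-1.4  1.  15.2]
0.1 [-1.4 -3.7 22.9]
0.2 [-1.4 -7.5 31.1]
0.3 [ -1.4 -10.5  39.5]
0.4 [ -1.4 -12.6  48.3]
0.5 [ -1.4 -13.9  57.2]
0.6 [ -1.4 -14.2  66.2]
0.7 [ -1.4 -13.7  75.2]
0.8 [ -1.3 -12.3  84. ]
0.9 [ -1.3 -10.   92.7]
1.0 [ -1.3  -6.8 101.1]
1.1 [ -1.3  -2.8 109.2]
1.2 [ -1.3   2.  116.8]
1.3 [ -1.3   7.5 123.9]
```

View pics/s3.png

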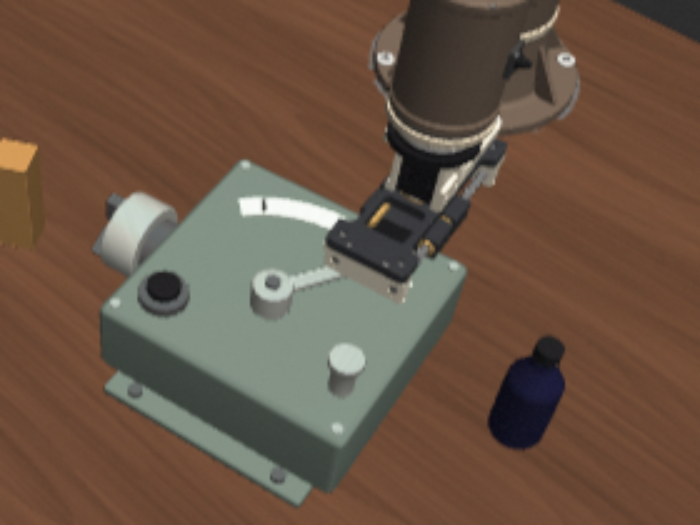

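The knob is hidden behind the gripper, as expected, and the lever bar looks unmoved. The tip is on the knob's +y side, so I begin pushing along the arc.

```bash
python3 -m creep '{"dp":[[-1,1,6],[-1,1,12],[-1,0,17],[-1,-4,23],[-1,-6,28],[-1,-8,33],[-1,-10,39],[-1,-12,45],[-1,-13,51],[-1,-14,57],[-1,-14,63],[-1,-14,69]],"twist":[[0,0,0],[0,0,0],[0,0,0],[0,0,0],[0,0,0],[0,0,0],[0,0,0],[0,0,0],[0,0,0],[0,0,0],[0,0,0],[0,0,0]]}' 1
python3 - <<'E'
from h import *
s=get_state();M=R.from_euler('xyz',s['eef_rot']).as_matrix()
n=M[:2,2]/np.linalg.norm(M[:2,2])
for a in np.arange(.5,1.31,.1):
    print(a.round(2),rel([*(knob(a)-n*.0215),.137]))
p,d=camera("scene");cv2.imwrite("pics/s4.png",cv2.resize(p[100:310,220:500],None,fx=2.5,fy=2.5)[:,:,::-1])
E
```

```text
time_s: 4.02
tcp_pos: [0.4408, 0.1253, 0.1379]
eef_rot: [2.453, 1.571, 1.041]
contact_force: [-2.8, 4.1, 1.5]
finger_gap: 0.0007
0.5 [  0.9  -0.5 -11.3]
0.6 [ 0.9 -0.9 -2.3]
0.7 [ 0.9 -0.3  6.7]
0.8 [ 0.9  1.1 15.5]
0.9 [ 0.9  3.4 24.2]
1.0 [ 0.9  6.6 32.7]
1.1 [ 0.9 10.6 40.7]
1.2 [ 0.9 15.3 48.3]
1.3 [ 0.8 20.8 55.5]
```

View pics/s4.png

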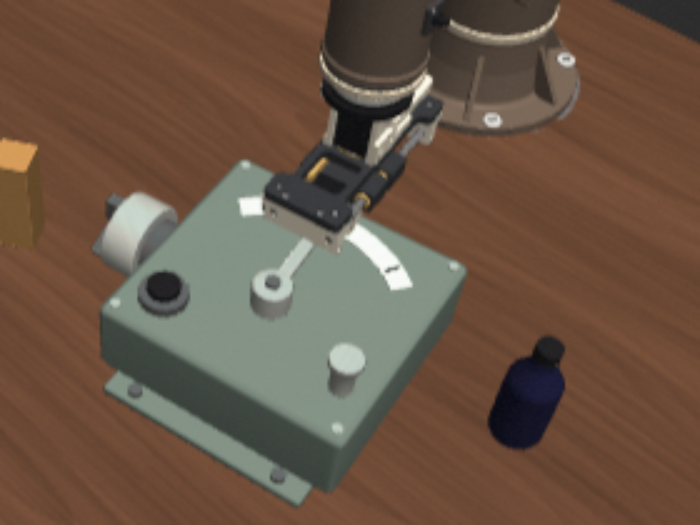

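The lever has followed the finger: the bar now points at about (310,245), near the first notch. Contact force is about 5 N. I carry on to the second notch.

```bash
python3 -m creep '{"dp":[[1,0,6],[1,1,12],[1,2,18],[1,4,24],[1,6,30],[1,8,35],[1,10,40],[1,13,44],[1,15,47],[1,16,49],[1,16,50],[1,16,50]],"twist":[[0,0,0],[0,0,0],[0,0,0],[0,0,0],[0,0,0],[0,0,0],[0,0,0],[0,0,0],[0,0,0],[0,0,0],[0,0,0],[0,0,0]]}' 1
python3 - <<'E'
from h import *
s=get_state();M=R.from_euler('xyz',s['eef_rot']).as_matrix()
n=M[:2,2]/np.linalg.norm(M[:2,2])
for a in np.arange(1.,1.31,.1):
    print(a.round(2),rel([*(knob(a)-n*.0215),.137]))
p,d=camera("scene");cv2.imwrite("pics/s5.png",cv2.resize(p[100:310,220:500],None,fx=2.5,fy=2.5)[:,:,::-1])
E
```

```text
time_s: 5.07
tcp_pos: [0.4647, 0.0797, 0.1368]
eef_rot: [2.352, 1.57, 0.941]
contact_force: [1.2, 2.4, -0.8]
finger_gap: 0.0001
1.0 [ -0.2  -9.8 -16.2]
1.1 [-0.2 -5.8 -8.1]
1.2 [-0.2 -1.  -0.5]
1.3 [-0.2  4.5  6.6]
```

View pics/s5.png

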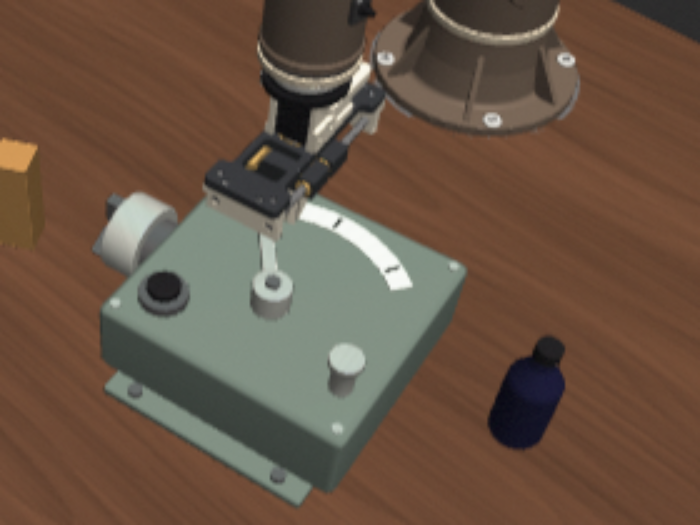

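The bar now points at about (265,245), near the second notch. The finger sits at the pose for about 1.2 rad. I back off, rise and measure the lever.

```bash
python3 -m creep '{"dp":[[0,0,-8],[0,0,-18],[-10,0,-28],[-35,0,-28],[-65,0,-45],[-100,0,-80],[-115,0,-115],[-115,0,-130],[-115,0,-130]],"twist":[[0,0,0],[0,0,0],[0,0,0],[0,0,0],[0,0,0],[0,0,0],[0,0,0],[0,0,0],[0,0,0]]}' 1
python3 - <<'E'
from h import *
p,d=camera("top")
cv2.imwrite("pics/t6.png",p[:,:,::-1])
v,u=np.mgrid[:420,:560];c=calibration("top")
k=np.stack([(u-c["mtx"][0,2])/c["mtx"][0,0],(v-c["mtx"][1,2])/c["mtx"][1,1],np.ones_like(u)],-1)*d[...,None]
P=k@c["T"][:3,:3].T+c["T"][:3,3];z=P[...,2]
roi=np.zeros((420,560),bool);roi[230:310,225:290]=1
m=(roi&(z>.155)&(z<.175)).astype(np.uint8)
n,l,s,ce=cv2.connectedComponentsWithStats(m)
for i in range(1,n):
    q=np.median(P[l==i],0);w=q[:2]-[.5316,.1217];print(s[i],ce[i],q,np.hypot(*w),(np.arctan2(w[1],w[0])%(2*np.pi))-2.54-.17)
print(rel([*btn,.16]),rel([*btn,.25]))
p,d=camera("scene");cv2.imwrite("pics/s6.png",p[:,:,::-1])
E
```

```text
time_s: 5.87
tcp_pos: [0.4422, 0.214, 0.2546]
eef_rot: [2.258, 1.566, 0.854]
contact_force: [-0.0, -0.6, -1.3]
finger_gap: 0.0002
[254 264  13  12 126] [259.76984127 269.53968254] [0.46801514 0.0574117  0.16696579] 0.09042134856810377 1.2224918614622666
[ 93.3 123.3 187.5] [  3.3 123.5 187.4]
```

View pics/t6.png

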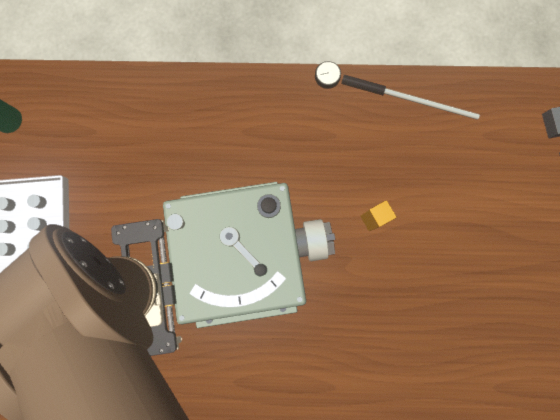

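View pics/s6.png

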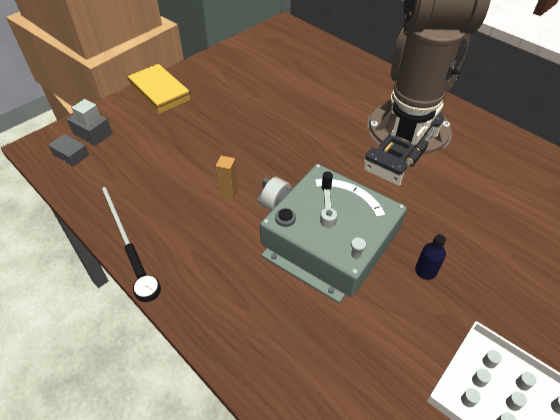

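The lever is at 1.22 ± 0.03 rad by measurement, with the knob at (260,270) in the top view, opposite the second groove. The loose items have not moved. Now I check the heights of the button and its collar.

```bash
python3 - <<'E'
from h import *
for nm in("top","scene"):
    p,d=camera(nm);v,u=np.mgrid[:420,:560];c=calibration(nm)
    k=np.stack([(u-c["mtx"][0,2])/c["mtx"][0,0],(v-c["mtx"][1,2])/c["mtx"][1,1],np.ones_like(u)],-1)*d[...,None]
    P=k@c["T"][:3,:3].T+c["T"][:3,3]
    r=np.hypot(P[...,0]-btn[0],P[...,1]-btn[1])
    for lo in range(0,40,2):
        m=(r>=lo/1e3)&(r<(lo+2)/1e3)&(P[...,2]>.09); print(nm,lo,m.sum(),P[m][:,2].mean().round(4),p[m].mean().round(0))
print("blk",rel([*btn,.125]))
print("grip_depth", globals().get("grip_depth"))
E
```

```text
top 0 2 0.1236 86.0
top 2 10 0.1235 85.0
top 4 14 0.1236 85.0
top 6 23 0.1235 84.0
top 8 30 0.1233 84.0
top 10 33 0.1237 83.0
top 12 45 0.1228 79.0
top 14 52 0.1194 91.0
top 16 44 0.1144 122.0
top 18 59 0.1131 132.0
top 20 65 0.1137 132.0
top 22 81 0.1101 139.0
top 24 55 0.1029 169.0
top 26 78 0.1013 178.0
top 28 88 0.1014 181.0
top 30 91 0.1013 181.0
top 32 101 0.1015 181.0
top 34 107 0.1013 181.0
top 36 110 0.1016 181.0
top 38 114 0.1014 179.0
scene 0 3 0.1222 39.0
scene 2 5 0.1217 40.0
scene 4 9 0.1209 39.0
scene 6 12 0.1216 40.0
scene 8 15 0.1215 39.0
scene 10 18 0.1216 40.0
scene 12 17 0.121 41.0
scene 14 22 0.1194 43.0
scene 16 36 0.1152 66.0
scene 18 43 0.1137 80.0
scene 20 24 0.112 104.0
scene 22 35 0.1099 102.0
scene 24 54 0.1054 104.0
scene 26 67 0.1032 116.0
scene 28 48 0.1003 143.0
scene 30 47 0.0997 148.0
scene 32 63 0.0993 146.0
scene 34 57 0.0995 150.0
scene 36 67 0.0994 150.0
scene 38 69 0.0992 147.0
blk [126.6 124.5 182.3]
grip_depth -0.0188
```

The button top is at about z 0.122 and the collar at about 0.112, so a 6 mm press leaves clearance for the shut fingers. I move over the button.

```bash
python3 -m creep '{"dp":[[3,20,30],[3,40,60],[3,60,90],[3,80,120],[3,100,150],[3,115,173],[3,124,184],[30,124,184],[60,124,184],[85,124,184],[105,124,184],[112,124,184]],"twist":[[0,0,0],[0,0,0],[0,0,0],[0,0,0],[0,0,0],[0,0,0],[0,0,0],[0,0,0],[0,0,0],[0,0,0],[0,0,0],[0,0,0]]}' 1
python3 - <<'E'
from h import *
print(rel([*btn,.122]),rel([*btn,.116]),get_state()['contact_force'])
E
```

```text
time_s: 7.07
tcp_pos: [0.5929, 0.0446, 0.1363]
eef_rot: [-1.59, 1.565, -3.002]
contact_force: [-1.1, -0.3, -0.3]
finger_gap: 0.0007
[14.3  2.6 -1.4] [20.3  2.6 -1.4] [-1.05356681 -0.34244534 -0.26272951]
```

```bash
python3 -m creep '{"dp":[[3,2,-1],[6,2,-1],[9,2,-1],[11,2,-1],[13,2,-1],[15,2,-1],[17,2,-1],[17,2,-1]],"twist":[[0,0,0],[0,0,0],[0,0,0],[0,0,0],[0,0,0],[0,0,0],[0,0,0],[0,0,0]]}' 1
python3 - <<'E'
from h import *
for n in("top","scene"):
    p,d=camera(n);cv2.imwrite(f"pics/{n}7.png",p[:,:,::-1])
E
```

```text
time_s: 7.73
tcp_pos: [0.5971, 0.0467, 0.1225]
eef_rot: [-1.135, 1.571, -2.546]
contact_force: [0.9, -0.2, 0.7]
finger_gap: 0.0006
```

View pics/scene7.png

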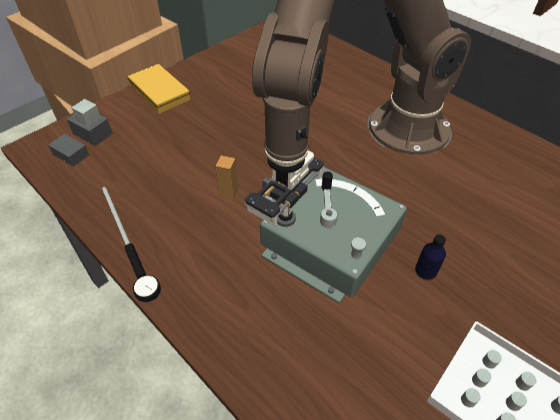

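The fingers stand over the button at (285,215), clear of the knob at (327,182), with no contact yet. I press further.

```bash
python3 -m creep '{"dp":[[1,0,0],[2,0,0],[3,0,0],[4,0,0],[4,0,0],[4,0,0]],"twist":[[0,0,0],[0,0,0],[0,0,0],[0,0,0],[0,0,0],[0,0,0]]}' 1;  python3 -m creep '{"dp":[[1,0,0],[2,0,0],[2,0,0],[2,0,0]],"twist":[[0,0,0],[0,0,0],[0,0,0],[0,0,0]]}' 1
```

```text
time_s: 8.33
tcp_pos: [0.5973, 0.0468, 0.1189]
eef_rot: [1.442, 1.57, 0.031]
contact_force: [-0.1, 0.1, 2.9]
finger_gap: 0.0007
time_s: 8.67
tcp_pos: [0.5973, 0.0468, 0.1168]
eef_rot: [1.379, 1.571, -0.032]
contact_force: [-0.4, -0.6, 3.7]
finger_gap: 0.0007
```

```bash
python3 -m creep '{"dp":[[1,0,0],[2,0,0],[2,0,0],[2,0,0]],"twist":[[0,0,0],[0,0,0],[0,0,0],[0,0,0]]}' 1;  python3 -m creep '{"dp":[[1,0,0],[2,0,0],[2,0,0],[2,0,0]],"twist":[[0,0,0],[0,0,0],[0,0,0],[0,0,0]]}' 1
```

```text
time_s: 9.0
tcp_pos: [0.5974, 0.0469, 0.1161]
eef_rot: [0.996, 1.57, -0.416]
contact_force: [-6.5, -1.6, 17.5]
finger_gap: 0.0005
time_s: 9.33
tcp_pos: [0.5975, 0.0469, 0.1158]
eef_rot: [0.897, 1.569, -0.514]
contact_force: [-10.1, -4.0, 32.9]
finger_gap: 0.0009
```

The force rose sharply at z ≈ 0.116, so the button is on its stop. I release now.

```bash
python3 -m creep '{"dp":[[-3,0,0],[-8,0,0],[-15,0,0],[-35,0,0],[-65,0,0],[-100,0,0],[-130,-15,-30],[-130,-45,-65],[-130,-75,-100],[-130,-105,-135],[-130,-125,-170],[-130,-125,-185]],"twist":[[0,0,0],[0,0,0],[0,0,0],[0,0,0],[0,0,0],[0,0,0],[0,0,0],[0,0,0],[0,0,0],[0,0,0],[0,0,0],[0,0,0]]}' 1
python3 - <<'E'
from h import *
p,d=camera("top")
cv2.imwrite("pics/t8.png",p[:,:,::-1])
v,u=np.mgrid[:420,:560];c=calibration("top")
k=np.stack([(u-c["mtx"][0,2])/c["mtx"][0,0],(v-c["mtx"][1,2])/c["mtx"][1,1],np.ones_like(u)],-1)*d[...,None]
P=k@c["T"][:3,:3].T+c["T"][:3,3];z=P[...,2]
roi=np.zeros((420,560),bool);roi[230:310,225:290]=1
m=(roi&(z>.155)&(z<.175)).astype(np.uint8)
n,l,s,ce=cv2.connectedComponentsWithStats(m)
for i in range(1,n):
    q=np.median(P[l==i],0);w=q[:2]-[.5316,.1217];print(s[i],q,np.hypot(*w),(np.arctan2(w[1],w[0])%(2*np.pi))-2.54-.17)
m=np.hypot(P[...,0]-btn[0],P[...,1]-btn[1])<.01;print("button z",P[m][:,2].mean())
E
```

```text
time_s: 10.33
tcp_pos: [0.4402, 0.2113, 0.2429]
eef_rot: [-0.985, 1.569, -2.393]
contact_force: [-0.2, -0.4, 0.6]
finger_gap: 0.0001
[254 264  13  12 125] [0.46798076 0.05741038 0.16662779] 0.0904464655636542 1.2222318740730045
button z 0.1233373189413852
```

View pics/t8.png

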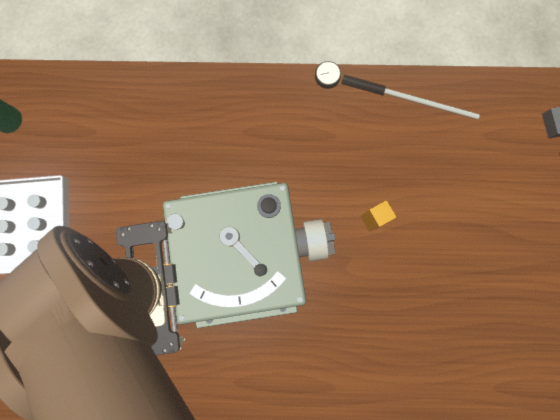

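The button is back up at (269,206) with z 0.1233, the lever is in the second notch at (260,270), and the loose items are unmoved. The robot is clear, so I hand the job in.

```bash
python3 -c "
from plant import *
print(get_state()['contact_force']); job_done()"
```

```text
[-2.79619997  4.43763454  0.70972097]
the job is handed in; nothing more can be done
```

The lever is in the second notch and the start button was then pressed fully down and let back up. The job was handed in at about 10.4 s.

- **Lever:** With the fingers shut, I pushed the knob along its arc past the first notch and into the second. By camera it measured 1.22 rad (about ±0.03) against the notch's 1.2, both before and after the button press.
- **Button:** I pressed it onto its stop, where the force rose from about 4 N to 33 N at z ≈ 0.116. It came back up to z = 0.1233, the same as before the press.
- **Loose things:** In the last top view the collet and box are where they were. The arm hid the oil bottle in that view; it was last seen, unmoved, in the scene picture taken just before the press.

**Checks that disagreed:** The last force reading before handing in was about 5 N, mostly sideways, where I expected about 0. The picture and pose had the fingers about 100 mm above anything near them, so I take it for sensor noise or the arm settling, but I did not confirm that. My last push of 2 mm, made after the button was already down, took the contact force to about 35 N in total. That load was on the fingertips, not the arm or gripper body.

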